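Wind in the fence and hold the resin block into the corner

TASK

Wind the flat handwheel by its knob one full turn anticlockwise (seen from above) up to its stop, which brings the aluminium fence in to its working position. Then slide the grey resin block across the steel bed until its long face is square and flush against the fence, and with one diagonal push of the fingers, as hard sideways as down (about 15 N, under 30 N; the sloped rear edge is there for it), press it against fence and bed together. Finish while still holding that push; do not let go, and leave the beaker, dish and forceps where they are.

Things in the scene. Friction and masses are not known exactly. Their poses are not given: they have to be found in the camera images.
- jig: Grey fixture fixed on the worktop. Origin at worktop height under the bed; x towards the fence (away from the robot), y left, z up. Base plate x -105 to 120, y -90 to 90 mm. On its right the drive housing, x -90 to 20, y -215 to -90 mm, 32 mm high, carries the flat handwheel, whose upright axis is at x -35, y -155 mm. Rear bracket behind the fence, x 106 to 118 mm, 44 mm high.
- bed: Smooth slippery (friction about 0.1) steel plate of the fixture on which the block lies: top 16 mm above the worktop, from x -102 to 72 mm and y -86 to 86 mm in the jig's frame. Origin: centre of its underside, 10 mm above the worktop.
- fence: Upright aluminium bar 140 mm long (y), 14 mm thick, top 62 mm above the worktop. Origin in the plane of its front face (towards the block), mid-length, at worktop height; axes as the jig's. Geared to the handwheel: face at x 60 mm of the jig at the start, 24 mm nearer to the block (x 36 mm) after the full turn. It does not yield to pushes under 35 N.
- crank (a joint): Turn of the handwheel, rad: 0 at the start, grows anticlockwise seen from above, end stop at 6.283 (one full turn). Needs about 3 N at the knob and stays where it is left. At 0 the knob is on the jig's +x side of the wheel's axis, and it is back there after the full turn.
- knob (a point): Middle of the handwheel's upright black knob, 72 mm above the worktop, 45 mm from the wheel's axis. The knob is 19 mm thick, from 50 to 90 mm above the worktop, and spins freely on its pin, so a grip on it need not turn. The wheel's rim below is 48 mm high, its hub 52 mm.
- block: Grey resin block, 60 (x) by 90 (y) by 40 (z) mm, about 0.28 kg, loose on the bed, askew, clear of the fence. Origin: centre of its underside; the +x face goes against the fence. The rear (-x) face is upright for 22 mm, then a 45 degree slope runs along the whole rear top edge from x -30, z 22 to x -12, z 40 mm (middle: x -21, z 31 mm).
- block_face (a point): Centre of the block's flat +x face that goes against the fence (20 mm above its underside).
- beaker: Bystander: empty beaker, 52 mm wide, 66 mm high, left of the fixture; origin at the centre of its foot.
- dish: Bystander: petri dish, 89 mm wide, 16 mm high, behind the fence; origin at the centre of its underside.
- tweezers: Bystander: steel forceps 131 mm long lying left of the fixture; origin at the centre of their underside.
Mind the look-alikes: they are no part of the job. Leave any yellow look-alike of the block alone.

How it is judged (in metres and radians):
On the way, in this order (a step that is already met when the one before it is completed fails the run):
1. the handwheel has been wound through its full turn (value of joint crank above 6.1 rad), for 0.2 s.
2. the block stands square and flush against the fence, flat on the bed, pressed on both (x of block_face in the frame of fence above -0.003 m and angle between the x axis of block and the x axis of jig, either way round below 0.05 rad and angle between block's own z axis and vertical below 0.04 rad and y of block_face in the frame of fence between -0.045 and 0.045 m and contact force between the fingers and block above 5 N and contact force between block and fence between 3 and 30 N and contact force between block and bed between 7 and 36 N), for 0.2 s.
At the end, for the whole second after the job is handed in: Wheel at 6.05 rad or more; block face within 3 mm of the fence, square to 0.05 rad, within 45 mm of its middle, tilt under 0.04 rad; for the last second fingers press it over 5 N, fence bears 3-30 N, bed 7-36 N (weight included); bystanders within 30 mm of their starts (all of step 2 and value of joint crank above 6.05 rad and not (distance of beaker from where it was at the start of the episode above 0.03 m) and not (distance of dish from where it was at the start of the episode above 0.03 m) and not (distance of tweezers from where it was at the start of the episode above 0.03 m)); the arm keeps its last pose, push and grip.
It fails at once if the block is slammed or crushed (over 70 N on it from the fence or the bed) (contact force between block and fence above 70 N or contact force between block and bed above 70 N).
It fails at once if the beaker, the dish or the forceps are moved by more than 30 mm (distance of any of beaker, dish, tweezers from where it was at the start of the episode above 0.03 m).
It also fails if it takes over 72 s, if anything falls off the work surface, if the arm or the gripper's body presses on something with over 40 N, if the wrist force passes 120 N, or if a joint passes its speed limit or range.

ROBOT

A 6-joint arm with a two-finger parallel gripper is mounted at the origin on a cart in front of the work surface, level with it; the furniture and walls round the work are solid. World frame = base frame: x ahead of the robot, y to its left, z up, the work surface at z = 0. Lengths are in mm, angles in rad, forces in N, time in s.
With the tool pointing down it reaches from about 275 to 1000 mm from the base axis. Payload 8.4 kg.
Tool frame: the origin (TCP) lies on the centre line of the jaws, within the pads' length; the fingertips stand 14 mm ahead of it and the grasp point (between the pads) lies 5 mm behind it; z points along the fingers, y is the line along which they close (so a half turn about z gives the same grasp; the last joint's range is limited). The gripper opens to 85 mm and grips with 20 to 120 N. Pads are 22 mm wide; open, the fingers measure 114 mm over their backs; the gripper's body (76 mm by 85 mm) begins 54 mm behind the grasp point. The pads swing forward as they close: fully open they stand 13 mm farther back than shut.
Start: joints at [1.109, 0.353, 1.633, -0, 1.155, -0.002], TCP at [277.355, 560.091, 245.281] pointing down, gripper open.
Joint ranges: [-2.63, 2.63], [-0.92, 2.1], [0.06, 2.66], [-1.3, 4.44], [0, 2.69], [-3.02, 3.02]. Speed limits (rad/s): [2.22, 2.22, 2.79, 3.14, 3.14, 3.14].

INTERFACE

Orientations are given as [roll, pitch, yaw] about the fixed x, y, z axes, in that order (R = Rz(yaw) Ry(pitch) Rx(roll)).
In Python, from rig import r gives the robot as it stands.
- The arm moves only by the tool step_arm, never from a script. Its argument "plan" is text: rows parted by semicolons, each of 7 numbers parted by spaces: the turn, a rotation vector about the world's x, y, z in degrees, then the shift along the world's x, y, z in mm, then the closure in counts, from 0 (fully open) to 255 (shut). In form: rx ry rz x y z hand; .... A call has 1 to 8 rows; each row is the pose to reach, as a shift and turn from the pose commanded when the call began; what a row does not reach only later rows make up. A row lasts 1/10 s, in which the tool goes at most 50 mm and 8.59 degrees, less where a joint would pass 70% of its speed; a pose out of reach is approached as far as the arm can. A call with a gripper value outside its range is refused whole. The fingers move at their own pace and stop on an object; "force" is the grip in N (left out, the last holds). Time passes only in rows, so rows that repeat a pose let the fingers close. It gives the time, the measured TCP pose, the force, the opening and the grip force at its end, in the units of the state.
- r.sense(): the state, without advancing time (a new reading comes with each control period).
- r.grab_frame(name): name is "scene" or "side" or "wrist"; returns (picture, depth): 384x512x3 uint8, red, green, blue; 384x512 float32, mm along the optical axis (not along the pixel's ray), 0 where there is no reading.
- r.get_calibration(name): a dict with "K" (3x3 intrinsics, pixels), "world_from_camera" (4x4, takes a point from camera to world coordinates). Camera axes: x right, y down, z forward; pixel columns grow to the right and rows downward; lengths in mm; the calibration is good to about 2 mm. A picture is of the moment at which its call begins: read the wrist's pose just before it. get_calibration takes no time and is no camera call; for the wrist camera it gives the pose at the moment of the call.
- r.sign_off(): hands the job in; it is judged then, once.
The state is a dict: "clock": time; "qpos": joint angles; "qvel": joint speeds; "joint_efforts": joint torques, N m; "eef_pos": TCP position; "tcp_rot": TCP orientation; "contact_force": force on the tool from outside, world axes, zero at the start; "wrist_torque": the same for the moment, N m; "opening": opening from 0.0 (shut) to 1.0 (fully open); "grasp_force": force on a finger pad.
Only numpy, scipy, OpenCV 4.12 (cv2) and the standard library are available. Lean on these libraries where they do the work, as an engineer would, in place of code of your own. Each camera call takes 0.05 s, during which the arm holds its last target. There are 200 camera calls.

## Working session

There is one attempt and no reset: what is moved stays moved. The work goes in short steps, Python scripts to look and compute and a tool call to move; the robot and the scene stay as the last step left them, time stands still between calls to the robot, and variables do not carry over. Pictures are saved under pics/ and viewed, at most 10 in all, crops included, and the job is handed in when it is done.

Besides the shell and the picture viewer there is one more tool, called after "Call:" as name(argument=value, ...) on one line, values as JSON. step_arm: Moves the arm, as the interface text tells. Its arguments: {"type":"object","properties":{"plan":{"type":"string"},"force":{"type":"number"}},"required":["plan"]}

```bash
mkdir -p pics; ls
python3 - <<'E'
from rig import r
import cv2,numpy as np
s=r.sense(); print({k:np.round(v,3).tolist() for k,v in s.items()})
for n in ("scene","side"):
    p,d=r.grab_frame(n); c=r.get_calibration(n); np.savez(f"{n}.npz",p=p,d=d,**c)
    print(n,np.round(c["K"],1).tolist(),np.round(c["world_from_camera"],3).tolist())
    cv2.imwrite(f"pics/{n}0.png",cv2.resize(p[:,:,::-1],(800,600)))
E
```

```text
pics
{'clock': 0.0, 'qpos': [1.109, 0.354, 1.634, 0.0, 1.155, -0.002], 'qvel': [-0.001, 0.001, 0.0, 0.001, 0.0, 0.001], 'joint_efforts': [-0.0, -60.525, -34.207, -0.0, 0.009, 0.0], 'eef_pos': [277.134, 559.683, 244.557], 'tcp_rot': [-3.14, -0.0, 2.682], 'contact_force': [0.138, -0.183, 0.41], 'wrist_torque': [-0.003, -0.059, -0.016], 'grasp_force': 0.0, 'opening': 1.004}
scene [[417.4, 0.0, 252.0], [0.0, 417.4, 189.6], [0.0, 0.0, 1.0]] [[-0.595, -0.373, 0.712, -196.022], [-0.804, 0.268, -0.531, 751.143], [0.007, -0.888, -0.459, 495.974], [0.0, 0.0, 0.0, 1.0]]
side [[397.3, 0.0, 264.9], [0.0, 397.3, 191.9], [0.0, 0.0, 1.0]] [[-0.996, 0.066, -0.055, 464.343], [0.083, 0.603, -0.793, 1058.14], [-0.019, -0.795, -0.607, 664.962], [0.0, 0.0, 0.0, 1.0]]
```

View pics/scene0.png

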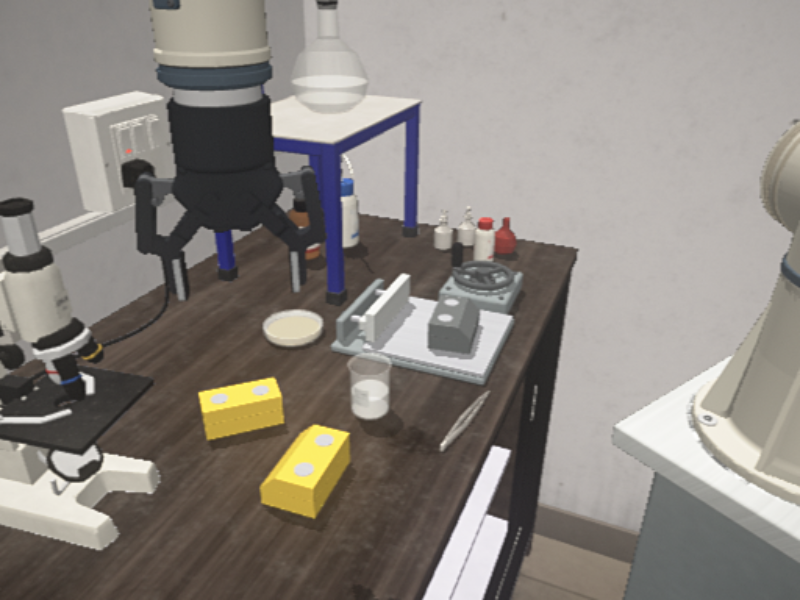

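View pics/side0.png

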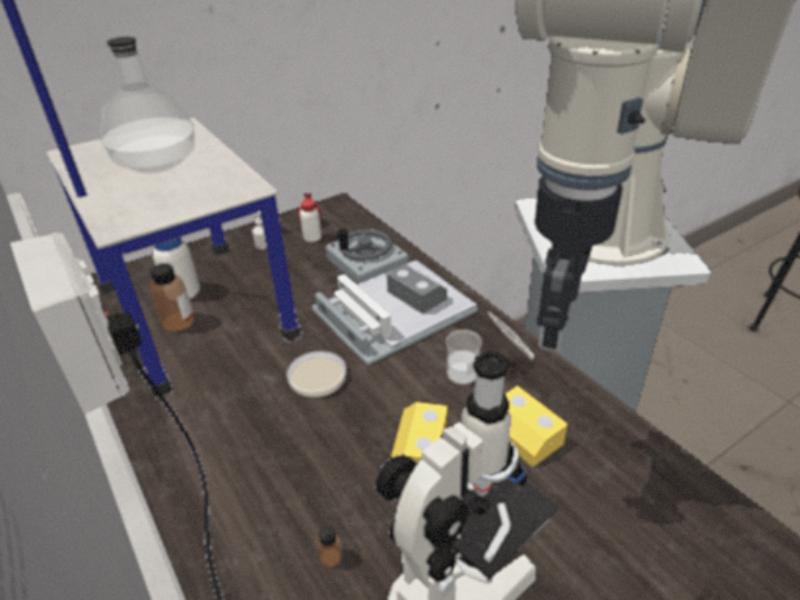

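The scene view shows the jig at (425,330) with the grey block at (453,322) on the bed. The fence is at (388,308), the knob at (457,255), the beaker at (370,385) and the forceps at (465,420). The dish is at (292,328). The two yellow blocks at (240,408) and (305,470) are look-alikes. The grey one on the bed fits the description.

The blue-legged shelf stands behind the jig. In the side view the jig is at (390,305) and the knob at (343,240).

```bash
cat > h.py <<'E'
import numpy as np,cv2
def cloud(p,d,K,T):
    v,u=np.mgrid[:d.shape[0],:d.shape[1]]
    P=np.stack([(u-K[0,2])/K[0,0]*d,(v-K[1,2])/K[1,1]*d,d],-1)@T[:3,:3].T+T[:3,3]
    P[d<=0]=np.nan; return P
def ray(u,v,z,K,T):
    q=T[:3,:3]@np.array([(u-K[0,2])/K[0,0],(v-K[1,2])/K[1,1],1]); return T[:3,3]+q*(z-T[2,3])/q[2]
E
python3 - <<'E'
from h import *
from rig import r
s=512/800
pts={"scene":{"knob":(457,255),"blk":(455,310),"fence":(388,308),"dish":(292,328),"beaker":(370,385),"twz":(465,420),"leg":(336,297),"leg2":(227,270),"leg3":(410,230),"shelfcorner":(420,102),"bedR":(485,378),"bedRr":(512,318),"bottle":(485,240)},
"side":{"knob":(343,240),"blk":(415,285),"fence":(365,305),"leg":(289,330),"shelf":(272,190),"shelfl":(200,125),"bedcorner":(475,305),"dish":(317,375)}}
for n in pts:
    z=np.load(n+".npz");P=cloud(z["p"],z["d"],z["K"],z["world_from_camera"])
    for k,(u,v) in pts[n].items():
        u,v=int(u*s),int(v*s); print(n,k,np.round(np.nanmedian(P[v-1:v+2,u-1:u+2].reshape(-1,3),0)),z["p"][v,u])
    m=(abs(P[...,2]-16)<3)&(P[...,1]<250)&(P[...,0]<750)&(z["p"].min(-1)>120)
    k,l,st,c=cv2.connectedComponentsWithStats(cv2.morphologyEx(m.astype(np.uint8),cv2.MORPH_OPEN,np.ones((2,2))))
    i=1+np.argmax(st[1:,4]); q=P[l==i][:,:2].astype(np.float32)
    print(n,"bed",len(q),cv2.minAreaRect(q),cv2.boxPoints(cv2.minAreaRect(q)).round().tolist())
E
```

```text
scene knob [521.  91.  71.] [53 50 49]
scene blk [405. 197.  55.] [137 139 137]
scene fence [480. 258.  44.] [143 143 139]
scene dish [559. 376.  15.] [223 213 185]
scene beaker [329. 395.  52.] [224 221 215]
scene twz [263. 303.   0.] [95 88 84]
scene leg [603. 271.  14.] [53 52 49]
scene leg2 [787. 375.  23.] [ 51  50 103]
scene leg3 [764.  -3.  14.] [60 60 57]
scene shelfcorner [772. -21. 262.] [141 136 134]
scene bedR [307. 226.   8.] [114 119 117]
scene bedRr [394.  88.  12.] [182 181 183]
scene bottle [583. -34.  48.] [201 195 184]
scene bed 801 ((373.81195068359375, 173.8710479736328), (56.92830276489258, 176.86813354492188), 30.719566345214844) [[304.0, 235.0], [395.0, 83.0], [443.0, 112.0], [353.0, 264.0]]
side knob [525.  92.  75.] [12  8 13]
side blk [406. 223.  58.] [141 142 143]
side fence [490. 264.  54.] [154 154 153]
side leg [616. 277.  22.] [54 55 83]
side shelf [604. 266. 267.] [210 206 197]
side shelfl [751.   9. 267.] [215 209 200]
side bedcorner [300. 220.   3.] [142 140 141]
side dish [567. 380.  17.] [207 198 180]
side bed 388 ((455.8938293457031, 208.93316650390625), (69.34105682373047, 143.42831420898438), 24.008352279663086) [[395.0, 260.0], [453.0, 129.0], [517.0, 158.0], [458.0, 289.0]]
```

Call:
step_arm(plan="0 0 -8 18 -48 14 0; 0 0 -16 36 -96 28 0; 0 0 -24 54 -144 42 0; 0 0 -34 72 -192 56 0; 0 0 -34 90 -240 70 0; 0 0 -34 108 -288 84 0; 0 0 -34 126 -336 98 0; 0 0 -34 143 -384 105 0")

```text
clock: 0.9
eef_pos: [412.9, 195.9, 347.1]
tcp_rot: [3.141, 0.0, 2.089]
contact_force: [1.1, -0.2, 1.3]
opening: 0.998
grasp_force: 0.0
```

Call:
step_arm(plan="0 0 0 0 0 0 0; 0 0 0 0 0 0 0; 0 0 0 0 0 0 0")

```text
clock: 1.2
eef_pos: [412.2, 198.2, 345.8]
tcp_rot: [-3.141, -0.001, 2.089]
contact_force: [0.1, 0.3, 0.1]
opening: 0.999
grasp_force: 0.0
```

Run:
```python
from h import *
from rig import r
s=r.sense(); print(s["clock"],s["eef_pos"],s["tcp_rot"],s["qpos"])
c=r.get_calibration("wrist"); p,d=r.grab_frame("wrist"); np.savez("w1.npz",p=p,d=d,**c)
print(np.round(c["K"],1).tolist(),np.round(c["world_from_camera"],3).tolist())
cv2.imwrite("pics/w1.png",cv2.resize(p[:,:,::-1],(800,600)))
```

```text
1.2 [412.17545341 198.22091653 345.81500003] [-3.14095252e+00 -5.45549248e-04  2.08860982e+00] [ 4.44625426e-01 -6.11101738e-03  1.84549400e+00  5.15676532e-04
  1.30288801e+00 -7.33249186e-02]
[[306.3, 0.0, 251.3], [0.0, 306.3, 188.5], [0.0, 0.0, 1.0]] [[0.869, 0.47, 0.156, 371.296], [0.495, -0.824, -0.275, 269.407], [-0.001, 0.316, -0.949, 475.797], [0.0, 0.0, 0.0, 1.0]]
```

View pics/w1.png

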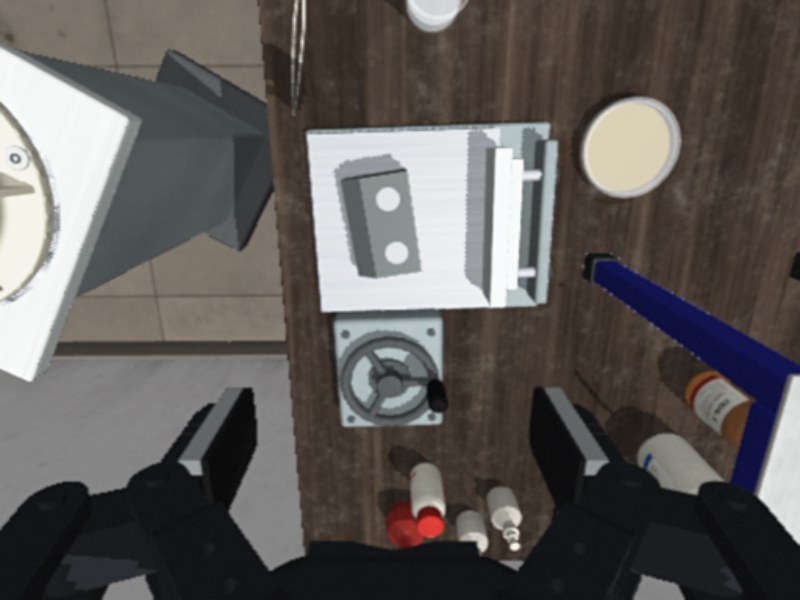

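The wrist view shows the bed spanning (310–500,130–310) and the block top around (385,225), with its sloped side to the left. The fence is at (500,225) and the knob at (436,393). The beaker (435,5), forceps (298,60) and dish (630,147) are all clear of the work.

```bash
cat > m.py <<'E'
from h import *
def measure(f):
    z=np.load(f);p,d,K,T=z["p"],z["d"],z["K"],z["world_from_camera"];P=cloud(p,d,K,T);Z=P[...,2]
    def comp(m,lo=20):
        m=cv2.morphologyEx(m.astype(np.uint8),cv2.MORPH_OPEN,np.ones((3,3)));k,l,st,c=cv2.connectedComponentsWithStats(m)
        return l==1+np.argmax(st[1:,4])
    near=(abs(P[...,0]-437)<170)&(abs(P[...,1]-190)<190)
    for nm,m in (("base/bed",near&(Z>5)&(Z<19)&(P[...,1]>70)),("bed",near&(Z>13)&(Z<19)),("blktop",near&(abs(Z-56)<3)&(p.max(-1).astype(int)-p.min(-1)<20)),("fencetop",near&(abs(Z-62)<3)),("knobtop",near&(Z>82)&(Z<98)&(p.max(-1)<80))):
        try:
            l=comp(m); q=P[l]; R=cv2.minAreaRect(q[:,:2].astype(np.float32))
            print(nm,l.sum(),np.round(R[0],1),np.round(R[1],1),round(R[2],2),"medz",np.round(np.median(q[:,2]),1),cv2.boxPoints(R).round().tolist(),"px",np.argwhere(l).mean(0).round())
        except Exception as e: print(nm,e)
E
python3 -c "
from m import *
measure('w1.npz')
z=np.load('w1.npz');K,T=z['K'],z['world_from_camera'];s=.64
for n,u,v,h in (('bedTL',308,132,16),('bedBL',322,311,16),('kn',436,390,90),('hub',389,382,52),('baseTR',549,122,10),('baseBR',548,305,10)): print(n,ray(u*s,v*s,h,K,T).round(1))
"
```

```text
base/bed 10610 [441.5 215. ] [225.2 181.4] 31.49 medz 17.1 [[298.0, 233.0], [393.0, 79.0], [585.0, 196.0], [490.0, 351.0]] px [135. 263.]
bed 9308 [421.9 203.5] [174.8 172.4] 31.49 medz 17.2 [[302.0, 231.0], [392.0, 84.0], [541.0, 176.0], [451.0, 323.0]] px [138. 259.]
blktop 2079 [405.4 201. ] [46.5 90.2] 38.77 medz 57.3 [[359.0, 222.0], [416.0, 151.0], [452.0, 180.0], [395.0, 251.0]] px [144. 249.]
fencetop 1043 [491.9 246.2] [ 14.4 139.2] 31.34 medz 63.2 [[450.0, 302.0], [522.0, 183.0], [534.0, 191.0], [462.0, 309.0]] px [145. 320.]
knobtop 123 [523.1  86.1] [17.8 14.7] 39.74 medz 90.2 [[512.0, 86.0], [521.0, 75.0], [535.0, 86.0], [525.0, 97.0]] px [257. 280.]
bedTL [302.7 233.3  16. ]
bedBL [392.7  84.7  16. ]
kn [514.3  97.5  90. ]
hub [483.1  65.1  52. ]
baseTR [489.6 349.9  10. ]
baseBR [592.8 203.9  10. ]
```

Call:
step_arm(plan="0 0 1.5 28 -28 0 0; 0 0 1.5 56 -57 0 0; 0 0 1.5 84 -85 -40 0; 0 0 1.5 111 -113 -80 0; 0 0 1.5 111 -113 -120 0; 0 0 1.5 111 -113 -160 0; 0 0 1.5 111 -113 -190 0; 0 0 1.5 111 -113 -210 0")

```text
clock: 2.05
eef_pos: [521.9, 86.0, 133.1]
tcp_rot: [-3.138, -0.002, 2.117]
contact_force: [-0.2, 0.1, 0.8]
opening: 0.999
grasp_force: 0.0
```

Call:
step_arm(plan="0 0 0 0 0 -5 0; 0 0 0 0 0 -5 0")

```text
clock: 2.25
eef_pos: [523.0, 85.7, 130.5]
tcp_rot: [-3.14, -0.001, 2.116]
contact_force: [0.2, -0.8, 0.8]
opening: 1.0
grasp_force: 0.0
```

Call:
step_arm(plan="0 0 0 0.5 -1 -25 0; 0 0 0 0.5 -1 -45 0; 0 0 0 0.5 -1 -59 0; 0 0 0 0.5 -1 -59 120; 0 0 0 0.5 -1 -59 255; 0 0 0 0.5 -1 -59 255; 0 0 0 0.5 -1 -59 255; 0 0 0 0.5 -1 -59 255", force=25)

```text
clock: 3.05
eef_pos: [524.9, 83.8, 73.1]
tcp_rot: [3.14, 0.001, 2.114]
contact_force: [-1.4, 0.3, 3.6]
opening: 0.212
grasp_force: 25.0
```

Call:
step_arm(plan="0 0 0 0 0 0 255; 0 0 0 0 0 0 255; 0 0 0 0 0 0 255")

```text
clock: 3.35
eef_pos: [524.9, 83.8, 73.1]
tcp_rot: [3.14, 0.001, 2.114]
contact_force: [-0.9, 1.4, 6.1]
opening: 0.212
grasp_force: 25.2
```

Run:
```python
import numpy as np
from rig import r
s=r.sense(); print(s["eef_pos"],s["contact_force"],s["grasp_force"],s["opening"],s["qpos"])
a=np.radians(31.4+11.25*np.arange(1,35)); 
D=np.stack([45*np.cos(a)-45*np.cos(np.radians(31.4)),45*np.sin(a)-45*np.sin(np.radians(31.4))],1)
for i in range(0,34): 
    b=D[8*(i//8)-1] if i>=8 else 0
    print(i+1,(D[i]-b).round(1))
```

```text
[524.87619197  83.81130985  73.06505006] [-0.93776286  1.37900822  6.0629774 ] 25.219505784334615 0.21161320225505667 [ 1.55438913e-01  4.41569986e-01  1.96477290e+00  1.94531738e-04
  7.33531247e-01 -3.88323203e-01]
1 [-5.3  7. ]
2 [-11.9  12.9]
3 [-19.5  17.4]
4 [-27.8  20.3]
5 [-36.6  21.5]
6 [-45.4  21. ]
7 [-53.9  18.8]
8 [-61.9  15. ]
9 [-7.  -5.3]
10 [-12.9 -11.9]
11 [-17.4 -19.5]
12 [-20.3 -27.8]
13 [-21.5 -36.6]
14 [-21.  -45.4]
15 [-18.8 -53.9]
16 [-15.  -61.9]
17 [ 5.3 -7. ]
18 [ 11.9 -12.9]
19 [ 19.5 -17.4]
20 [ 27.8 -20.3]
21 [ 36.6 -21.5]
22 [ 45.4 -21. ]
23 [ 53.9 -18.8]
24 [ 61.9 -15. ]
25 [7.  5.3]
26 [12.9 11.9]
27 [17.4 19.5]
28 [20.3 27.8]
29 [21.5 36.6]
30 [21.  45.4]
31 [18.8 53.9]
32 [15.  61.9]
33 [-5.3  7. ]
34 [-11.9  12.9]
```

Call:
step_arm(plan="0 0 0 -5.3 7 0 255; 0 0 0 -11.9 12.9 0 255; 0 0 0 -19.5 17.4 0 255; 0 0 0 -27.8 20.3 0 255; 0 0 0 -36.6 21.5 0 255; 0 0 0 -45.4 21 0 255; 0 0 0 -53.9 18.8 0 255; 0 0 0 -61.9 15 0 255")

```text
clock: 4.15
eef_pos: [463.4, 99.1, 73.1]
tcp_rot: [3.138, 0.001, 2.115]
contact_force: [5.2, -2.0, 5.6]
opening: 0.207
grasp_force: 25.2
```

Call:
step_arm(plan="0 0 0 -7 -5.3 0 255; 0 0 0 -12.9 -11.9 0 255; 0 0 0 -17.4 -19.5 0 255; 0 0 0 -20.3 -27.8 0 255; 0 0 0 -21.5 -36.6 0 255; 0 0 0 -21 -45.4 0 255; 0 0 0 -18.8 -53.9 0 255; 0 0 0 -15 -61.9 0 255")

```text
clock: 4.95
eef_pos: [447.8, 37.0, 73.0]
tcp_rot: [3.14, 0.0, 2.114]
contact_force: [0.8, 4.9, 9.2]
opening: 0.211
grasp_force: 25.5
```

```bash
python3 -c "
from h import *
z=np.load('w1.npz');P=cloud(z['p'],z['d'],z['K'],z['world_from_camera'])
m=(P[...,2]>25)&(P[...,2]<140)&(P[...,1]<15)&(P[...,0]>380)&(P[...,0]<680); q=P[m]
print(len(q)); A,B=(q[:,0]-509)*.853+(q[:,1]-22)*.522,-(q[:,0]-509)*.522+(q[:,1]-22)*.853
m2=B>-90
i=np.argsort(-B)[::40]; print(np.c_[A,B,q[:,2]][i].round()[:25])"
```

```text
1568
[[ -52.   22.   33.]
 [ -44.    9.   33.]
 [ -40.    2.   32.]
 [ -30.   -3.   34.]
 [ -38.   -8.   34.]
 [ -49.  -12.   31.]
 [  36.  -84.   38.]
 [  33.  -85.   57.]
 [  29.  -86.   39.]
 [  34.  -86.   62.]
 [  47.  -87.   47.]
 [  27.  -88.   43.]
 [  49.  -89.   43.]
 [  33.  -89.   81.]
 [  35.  -90.   69.]
 [  52.  -91.   28.]
 [  23.  -93.   57.]
 [  53.  -94.   61.]
 [  55.  -96.   57.]
 [  46.  -97.   83.]
 [  54. -100.   61.]
 [  31. -104.   83.]
 [  26. -108.   82.]
 [ 121. -122.   34.]
 [ 120. -128.   39.]]
```

Clearance is ample (84 mm or more).

Call:
step_arm(plan="0 0 0 5.3 -7 0 255; 0 0 0 11.9 -12.9 0 255; 0 0 0 19.5 -17.4 0 255; 0 0 0 27.8 -20.3 0 255; 0 0 0 36.6 -21.5 0 255; 0 0 0 45.4 -21 0 255; 0 0 0 53.9 -18.8 0 255; 0 0 0 61.9 -15 0 255")

```text
clock: 5.75
eef_pos: [509.2, 21.5, 73.0]
tcp_rot: [-3.141, 0.0, 2.115]
contact_force: [-3.7, -1.8, 11.9]
opening: 0.21
grasp_force: 25.7
```

Call:
step_arm(plan="0 0 0 7 5.3 0 255; 0 0 0 12.9 11.9 0 255; 0 0 0 17.4 19.5 0 255; 0 0 0 20.3 27.8 0 255; 0 0 0 21.5 36.6 0 255; 0 0 0 21 45.4 0 255; 0 0 0 18.8 53.9 0 255; 0 0 0 15 61.9 0 255")

```text
clock: 6.55
eef_pos: [525.0, 83.8, 73.0]
tcp_rot: [3.14, 0.001, 2.115]
contact_force: [0.4, -3.6, 8.4]
opening: 0.212
grasp_force: 25.5
```

Call:
step_arm(plan="0 0 0 -0.7 1 0 255; 0 0 0 -1 1.5 0 255; 0 0 0 -1 1.5 0 255; 0 0 0 -1 1.5 0 255")

```text
clock: 6.95
eef_pos: [524.7, 84.2, 73.1]
tcp_rot: [3.139, 0.003, 2.115]
contact_force: [4.9, -10.3, 5.9]
opening: 0.212
grasp_force: 25.1
```

Call:
step_arm(plan="0 0 0 0 0 0 0; 0 0 0 0 0 0 0; 0 0 0 0 0 0 0; 0 0 0 0 0 10 0; 0 0 0 0 0 50 0; 0 0 0 0 0 100 0; 0 0 0 0 0 150 0; 0 0 0 0 0 200 0")

```text
clock: 7.75
eef_pos: [522.4, 85.2, 274.9]
tcp_rot: [3.142, -0.0, 2.115]
contact_force: [0.2, 0.6, -0.8]
opening: 0.999
grasp_force: 0.0
```

Call:
step_arm(plan="0 0 8 -30 15 20 0; 0 0 16 -60 30 30 0; 0 0 24 -90 45 30 0; 0 0 32 -120 60 30 0; 0 0 40 -140 70 30 0; 0 0 48 -160 80 30 0; 0 0 56 -170 85 30 0; 0 0 64 -170 85 30 0")

```text
clock: 8.55
eef_pos: [351.4, 170.6, 302.8]
tcp_rot: [3.141, 0.0, -3.044]
contact_force: [0.4, 0.5, 0.9]
opening: 1.001
grasp_force: 0.0
```

Call:
step_arm(plan="0 0 8 0 0 0 0; 0 0 16 0 0 0 0; 0 0 24 0 0 0 0; 0 0 26 0 0 0 0; 0 0 26 0 0 0 0; 0 0 26 0 0 0 0")

```text
clock: 9.15
eef_pos: [352.9, 170.1, 302.5]
tcp_rot: [-3.142, 0.0, -2.599]
contact_force: [0.5, 0.4, -0.4]
opening: 1.001
grasp_force: 0.0
```

Run:
```python
from m import *
from rig import r
s=r.sense(); print(s["clock"],s["eef_pos"],s["tcp_rot"],s["qpos"])
c=r.get_calibration("wrist"); p,d=r.grab_frame("wrist"); np.savez("w2.npz",p=p,d=d,**c)
cv2.imwrite("pics/w2.png",cv2.resize(p[:,:,::-1],(800,600)))
measure("w2.npz")
```

```text
9.15 [352.87950139 170.10377907 302.53193699] [-3.14158032e+00  2.41408627e-04 -2.59909105e+00] [ 4.45342225e-01 -8.89803364e-02  2.01919186e+00  1.19007845e-05
  1.21113967e+00 -1.66795989e+00]
base/bed 9449 [440.6 215.2] [225.3 181.1] 31.53 medz 17.1 [[297.0, 233.0], [392.0, 79.0], [584.0, 197.0], [489.0, 351.0]] px [191. 244.]
bed 7760 [421.4 203.8] [175.4 172.3] 31.55 medz 17.3 [[302.0, 231.0], [392.0, 85.0], [541.0, 176.0], [451.0, 323.0]] px [186. 244.]
blktop 2221 [404.9 201. ] [47.4 89.9] 38.75 medz 57.3 [[358.0, 221.0], [415.0, 151.0], [451.0, 181.0], [395.0, 251.0]] px [200. 250.]
fencetop 1010 [470.5 234.3] [ 15.2 139.1] 31.63 medz 63.1 [[428.0, 289.0], [500.0, 171.0], [513.0, 179.0], [441.0, 297.0]] px [252. 246.]
knobtop 179 [521.8  85.6] [16.9 16.2] 42.92 medz 90.4 [[510.0, 86.0], [521.0, 74.0], [534.0, 85.0], [522.0, 97.0]] px [239. 123.]
```

View pics/w2.png

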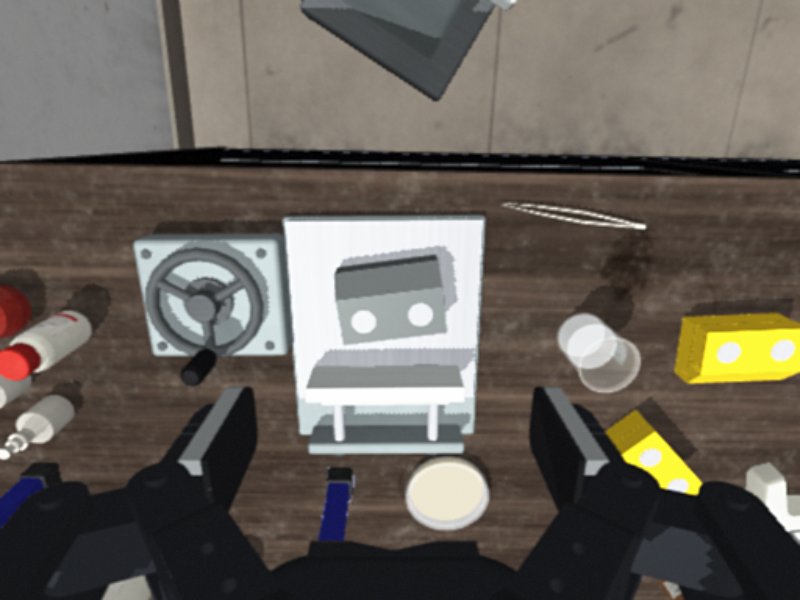

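The fence has moved in by 24 mm, now at (385,385) in this view, and the knob is back at its start bearing (198,368), so the full turn is done. The block is at (390,300), with its slope towards the robot at the top of the picture. It is askew by about 7°.

Next I descend behind the block with the fingers half open along the jig's y.

Call:
step_arm(plan="0 0 0.3 0 -4 -45 110; 0 0 0.3 0 -4 -90 110; 0 0 0.3 0 -4 -135 110; 0 0 0.3 0 -4 -175 110; 0 0 0.3 0 -4 -210 110; 0 0 0.3 0 -4 -235 110; 0 0 0.3 0 -4 -250 110; 0 0 0.3 0 -4 -250 110")

```text
clock: 10.0
eef_pos: [351.9, 165.6, 50.7]
tcp_rot: [3.141, -0.004, -2.593]
contact_force: [-0.0, -0.4, 0.3]
opening: 0.57
grasp_force: 0.0
```

Run:
```python
from m import *
from rig import r
s=r.sense(); print(s["clock"],s["eef_pos"],s["tcp_rot"],s["opening"],s["contact_force"])
p,d=r.grab_frame("wrist")
cv2.imwrite("pics/w3.png",cv2.resize(p[:,:,::-1],(800,600)))
```

```text
10.0 [351.85097592 165.5640498   50.67359428] [ 3.14114345 -0.00392464 -2.59347239] 0.5701511540813885 [-0.0334434  -0.35603796  0.33458763]
```

View pics/w3.png

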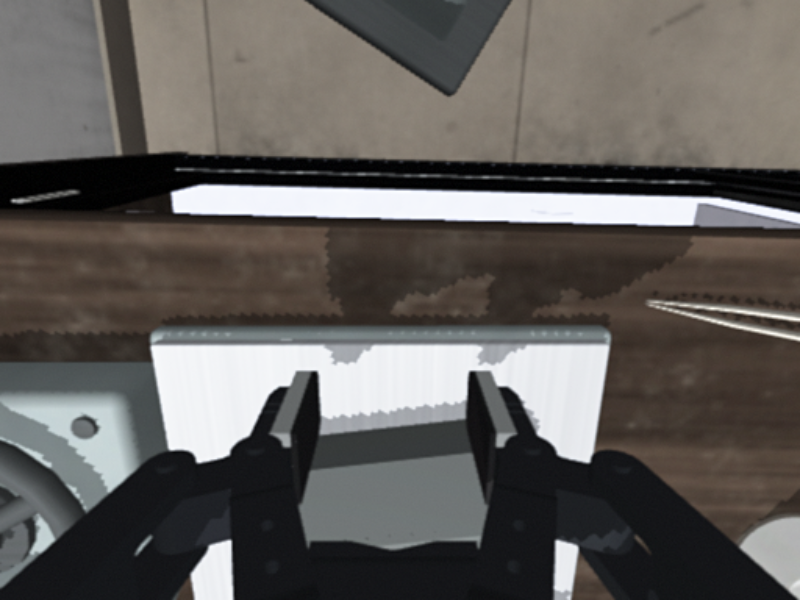

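The fingers straddle the bed behind the block, at (300,430) and (490,430), with the block's slope at (390,445) and no contact. I'll lower a little more, then push along the jig's +x.

Call:
step_arm(plan="0 0 0 0 0 -6 110; 0 0 0 0 0 -12 110; 0 0 0 0 0 -14 110; 0 0 0 3.4 2.1 -14 110; 0 0 0 6.8 4.2 -14 110; 0 0 0 10.2 6.2 -14 110; 0 0 0 13.6 8.3 -14 110; 0 0 0 17 10.4 -14 110")

```text
clock: 10.85
eef_pos: [370.4, 176.8, 38.3]
tcp_rot: [-3.142, 0.0, -2.593]
contact_force: [-0.2, 0.0, 1.0]
opening: 0.571
grasp_force: 0.2
```

Call:
step_arm(plan="0 0 0 2.6 1.6 0 110; 0 0 0 5.1 3.1 0 110; 0 0 0 7.7 4.7 0 110; 0 0 0 10.2 6.2 0 110; 0 0 0 12.8 7.8 0 110; 0 0 0 15.4 9.4 0 110; 0 0 0 17 10.4 0 110; 0 0 0 17 10.4 0 110")

```text
clock: 11.65
eef_pos: [387.5, 187.2, 38.3]
tcp_rot: [-3.142, 0.0, -2.593]
contact_force: [0.9, -0.4, -0.4]
opening: 0.569
grasp_force: 0.0
```

```bash
cat > st.py <<'E'
import numpy as np
from rig import r
s=r.sense(); e=np.array([.8532,.5216]); n=np.array([-.5216,.8532]); q=s["eef_pos"][:2]-[434.8,211.2]; f=s["contact_force"]
print(round(s["clock"],2),"jig",(q@e).round(1),(q@n).round(1),s["eef_pos"][2].round(1),"F jig",(f[:2]@e).round(1),(f[:2]@n).round(1),f[2].round(1),"rot",np.round(s["tcp_rot"],3),"open",round(float(s["opening"]),3))
E
python3 st.py
```

```text
11.65 jig -52.9 4.2 38.3 F jig 0.6 -0.8 -0.4 rot [-3.142  0.    -2.593] open 0.569
```

Call:
step_arm(plan="0 0 0 2.1 1.3 0 110; 0 0 0 4.3 2.6 0 110; 0 0 0 6.4 3.9 0 110; 0 0 0 8.5 5.2 0 110; 0 0 0 10.2 6.2 0 110; 0 0 0 11.1 6.8 0 110; 0 0 0 11.1 6.8 0 110")

```text
clock: 12.35
eef_pos: [398.4, 193.9, 38.2]
tcp_rot: [-3.142, 0.0, -2.593]
contact_force: [0.5, 0.6, 0.8]
opening: 0.567
grasp_force: 0.0
```

```bash
python3 st.py
python3 - <<'E'
from m import *
from rig import r
c=r.get_calibration("scene"); p,d=r.grab_frame("scene"); np.savez("s4.npz",p=p,d=d,**c); measure("s4.npz")
cv2.imwrite("pics/s4.png",cv2.resize(p[150:280,180:353,::-1],(798,600),interpolation=cv2.INTER_CUBIC))
E
```

```text
12.35 jig -40.1 4.2 38.2 F jig 0.7 0.2 0.8 rot [-3.142  0.    -2.593] open 0.567
base/bed 2471 [443.6 215.5] [224.5 188.9] 31.73 medz 14.7 [[298.0, 237.0], [398.0, 76.0], [589.0, 194.0], [489.0, 355.0]] px [221. 281.]
bed 1684 [426.2 201.9] [175.2 183.6] 31.51 medz 15.1 [[303.0, 234.0], [399.0, 78.0], [549.0, 169.0], [453.0, 326.0]] px [220. 289.]
blktop 316 [444.5 220.6] [43.7 92.5] 35.54 medz 55.2 [[400.0, 246.0], [454.0, 170.0], [489.0, 196.0], [435.0, 271.0]] px [196. 269.]
fencetop 183 [473. 236.] [ 15.5 140.6] 31.24 medz 61.0 [[430.0, 292.0], [503.0, 172.0], [516.0, 180.0], [443.0, 300.0]] px [190. 257.]
knobtop 53 [367.8 224.8] [11.3 41.1] 34.61 medz 91.4 [[352.0, 239.0], [375.0, 205.0], [384.0, 211.0], [361.0, 245.0]] px [193. 292.]
```

View pics/s4.png

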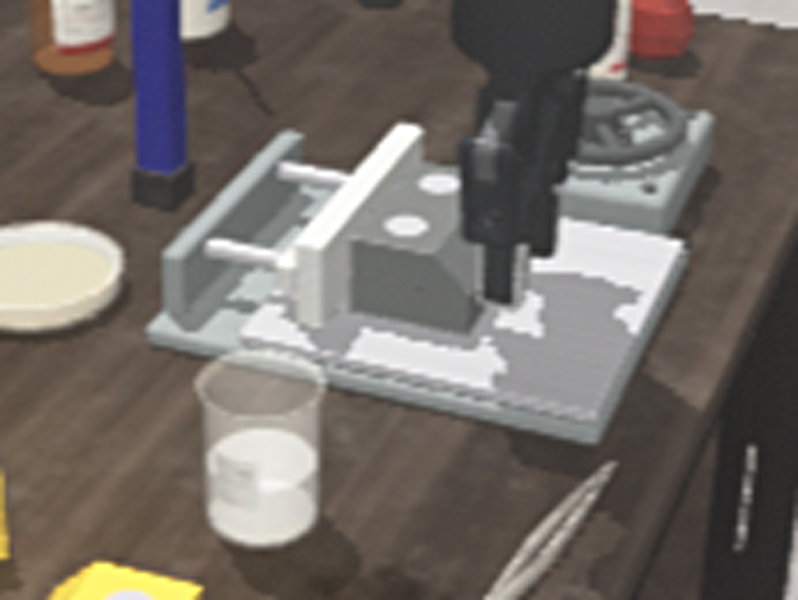

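The block is nearly at the fence, with a thin gap around (325,290), and the fingers are at the rear face around (500,280). I continue slowly until the force rises.

Call:
step_arm(plan="0 0 0 0.9 0.5 0 110; 0 0 0 1.7 1 0 110; 0 0 0 2.6 1.6 0 110; 0 0 0 3.4 2.1 0 110; 0 0 0 3.4 2.1 0 110; 0 0 0 3.4 2.1 0 110")

```text
clock: 13.0
eef_pos: [401.7, 195.9, 38.3]
tcp_rot: [-3.142, 0.0, -2.593]
contact_force: [0.1, 0.1, -0.3]
opening: 0.567
grasp_force: 0.0
```

```bash
python3 st.py
```

```text
13.0 jig -36.2 4.2 38.3 F jig 0.1 0.1 -0.3 rot [-3.142  0.    -2.593] open 0.567
```

Call:
step_arm(plan="0 0 0 0.9 0.5 0 110; 0 0 0 1.7 1 0 110; 0 0 0 1.7 1 0 110; 0 0 0 1.7 1 0 110")

```text
clock: 13.4
eef_pos: [403.1, 196.7, 38.2]
tcp_rot: [3.142, -0.0, -2.593]
contact_force: [-0.1, -2.3, 0.2]
opening: 0.572
grasp_force: 0.8
```

Call:
step_arm(plan="0 0 0 0.9 0.5 0 110; 0 0 0 1.7 1 0 110; 0 0 0 1.7 1 0 110; 0 0 0 1.7 1 0 110")

```text
clock: 13.8
eef_pos: [403.1, 196.8, 37.9]
tcp_rot: [3.141, -0.004, -2.593]
contact_force: [-5.9, -4.8, 5.1]
opening: 0.568
grasp_force: 3.7
```

```bash
python3 st.py
```

```text
13.8 jig -34.6 4.3 37.9 F jig -7.5 -1.0 5.1 rot [ 3.141 -0.004 -2.593] open 0.568
```

Call:
step_arm(plan="0 0 0 -2.6 -1.6 0 110; 0 0 0 -5.1 -3.1 0 110; 0 0 0 -5.1 -3.1 8 110; 0 0 0 -5.1 -3.1 24 110; 0 0 0 -5.1 -3.1 32 110; 0 0 0 0 0 32 110; 0 0 0 5.1 3.1 32 110; 0 0 0 5.1 3.1 32 110")

```text
clock: 14.6
eef_pos: [411.2, 201.6, 70.1]
tcp_rot: [-3.141, 0.001, -2.592]
contact_force: [0.2, -0.2, -0.2]
opening: 0.571
grasp_force: 0.0
```

```bash
python3 st.py
python3 - <<'E'
from m import *
from rig import r
c=r.get_calibration("scene"); p,d=r.grab_frame("scene"); np.savez("s5.npz",p=p,d=d,**c); measure("s5.npz")
c=r.get_calibration("side"); p2,d=r.grab_frame("side"); np.savez("s5b.npz",p=p2,d=d,**c); measure("s5b.npz")
a=cv2.resize(p[150:280,180:353,::-1],(400,300),interpolation=cv2.INTER_CUBIC);b=cv2.resize(p2[150:240,190:310,::-1],(400,300),interpolation=cv2.INTER_CUBIC)
cv2.imwrite("pics/s5.png",np.hstack([a,b]))
E
```

```text
14.6 jig -25.2 4.1 70.1 F jig 0.0 -0.2 -0.2 rot [-3.141e+00  1.000e-03 -2.592e+00] open 0.571
base/bed 2688 [444.1 215. ] [224.3 189.6] 31.59 medz 14.7 [[299.0, 237.0], [398.0, 75.0], [589.0, 193.0], [490.0, 355.0]] px [220. 282.]
bed 1915 [425.6 203.2] [176.3 182.1] 31.5 medz 15.1 [[303.0, 235.0], [398.0, 80.0], [548.0, 172.0], [453.0, 327.0]] px [218. 290.]
blktop 323 [447.6 222.7] [45.8 90.8] 31.75 medz 55.3 [[404.0, 249.0], [452.0, 172.0], [491.0, 196.0], [443.0, 273.0]] px [195. 267.]
fencetop 180 [472.9 235.6] [ 15.4 138.3] 31.32 medz 61.0 [[430.0, 291.0], [502.0, 173.0], [515.0, 180.0], [444.0, 299.0]] px [191. 257.]
knobtop 33 [391.9 234.6] [12.7  4.5] 16.4 medz 88.6 [[385.0, 235.0], [386.0, 231.0], [399.0, 234.0], [397.0, 239.0]] px [191. 282.]
base/bed 1466 [441.9 219.6] [224.6 176. ] 31.74 medz 16.0 [[300.0, 235.0], [393.0, 86.0], [584.0, 204.0], [491.0, 353.0]] px [205. 264.]
bed 874 [411.7 224.5] [175.2 127.9] 31.81 medz 17.0 [[304.0, 233.0], [371.0, 124.0], [520.0, 216.0], [452.0, 325.0]] px [198. 275.]
blktop 219 [445.5 219. ] [40.1 92.1] 28.09 medz 57.0 [[406.0, 250.0], [450.0, 169.0], [485.0, 188.0], [442.0, 269.0]] px [183. 251.]
fencetop 107 [456.9 260.5] [15.1 79.4] 31.33 medz 62.7 [[430.0, 291.0], [471.0, 223.0], [484.0, 231.0], [443.0, 298.0]] px [191. 246.]
knobtop 32 [524.3  88.5] [14.8 15.8] 53.51 medz 88.0 [[514.0, 87.0], [526.0, 78.0], [535.0, 90.0], [522.0, 99.0]] px [148. 218.]
```

View pics/s5.png

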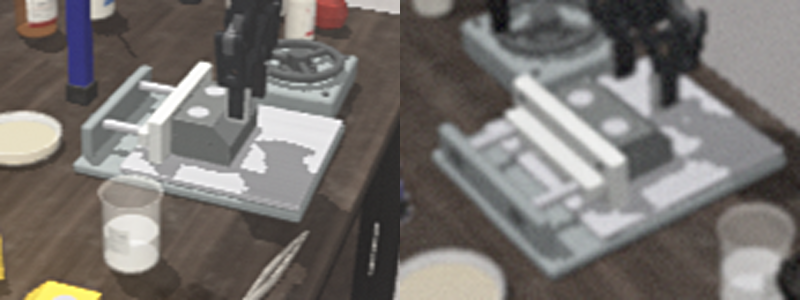

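The block now stands square to the fence (31.75° against 31.3°) and against it, with the fingers above the slope. I lower them onto it gently.

Call:
step_arm(plan="0 0 0 0 0 -3 110; 0 0 0 0 0 -6 110; 0 0 0 0 0 -8 110; 0 0 0 0 0 -9 110; 0 0 0 0 0 -10 110; 0 0 0 0 0 -10 110")

```text
clock: 15.3
eef_pos: [410.1, 200.9, 60.1]
tcp_rot: [3.142, -0.0, -2.593]
contact_force: [0.2, -0.7, -0.6]
opening: 0.569
grasp_force: 0.0
```

```bash
python3 st.py
```

```text
15.3 jig -26.5 4.1 60.1 F jig -0.2 -0.7 -0.6 rot [ 3.142 -0.    -2.593] open 0.569
```

Call:
step_arm(plan="0 0 0 0.4 0.3 -0.5 110; 0 0 0 0.9 0.5 -1 110; 0 0 0 1.3 0.8 -1.5 110; 0 0 0 1.7 1 -2 110; 0 0 0 1.7 1 -2 110")

```text
clock: 15.8
eef_pos: [411.8, 202.0, 58.2]
tcp_rot: [-3.142, 0.0, -2.593]
contact_force: [0.4, -0.6, -0.9]
opening: 0.568
grasp_force: 0.0
```

```bash
python3 st.py
```

```text
15.8 jig -24.4 4.1 58.2 F jig 0.0 -0.7 -0.9 rot [-3.142  0.    -2.593] open 0.568
```

Call:
step_arm(plan="0 0 0 0.4 0.3 -0.5 110; 0 0 0 0.9 0.5 -1 110; 0 0 0 0.9 0.5 -1 110; 0 0 0 0.9 0.5 -1 110")

```text
clock: 16.2
eef_pos: [412.5, 202.4, 57.3]
tcp_rot: [3.142, -0.0, -2.593]
contact_force: [-1.7, -0.6, 5.0]
opening: 0.566
grasp_force: 2.2
```

Call:
step_arm(plan="0 0 0 0.4 0.3 -0.5 110; 0 0 0 0.9 0.5 -1 110; 0 0 0 0.9 0.5 -1 110; 0 0 0 0.9 0.5 -1 110")

```text
clock: 16.6
eef_pos: [412.7, 202.4, 57.0]
tcp_rot: [3.141, -0.002, -2.593]
contact_force: [-7.9, -5.6, 24.3]
opening: 0.566
grasp_force: 11.6
```

```bash
python3 st.py
```

```text
16.6 jig -23.5 4.1 57.0 F jig -9.7 -0.6 24.3 rot [ 3.141e+00 -2.000e-03 -2.593e+00] open 0.566
```

Call:
step_arm(plan="0 0 0 0.2 0.1 0.3 110; 0 0 0 0.5 0.3 0.5 110; 0 0 0 0.5 0.3 0.5 110; 0 0 0 0.5 0.3 0.5 110")

```text
clock: 17.0
eef_pos: [412.7, 202.5, 57.1]
tcp_rot: [3.141, -0.003, -2.593]
contact_force: [-7.8, -4.9, 19.0]
opening: 0.57
grasp_force: 9.8
```

```bash
python3 st.py
```

```text
17.0 jig -23.4 4.1 57.1 F jig -9.3 -0.1 19.0 rot [ 3.141e+00 -3.000e-03 -2.593e+00] open 0.57
```

Call:
step_arm(plan="0 0 0 0.4 0.3 0.1 110; 0 0 0 0.9 0.5 0.3 110; 0 0 0 0.9 0.5 0.3 110; 0 0 0 0.9 0.5 0.3 110")

```text
clock: 17.4
eef_pos: [412.7, 202.5, 57.2]
tcp_rot: [3.141, -0.005, -2.593]
contact_force: [-9.0, -6.3, 18.0]
opening: 0.567
grasp_force: 10.4
```

```bash
python3 st.py
```

```text
17.4 jig -23.4 4.1 57.2 F jig -11.0 -0.7 18.0 rot [ 3.141 -0.005 -2.593] open 0.567
```

Call:
step_arm(plan="0 0 0 0.4 0.3 0.2 110; 0 0 0 0.9 0.5 0.4 110; 0 0 0 1.3 0.8 0.5 110; 0 0 0 1.3 0.8 0.5 110; 0 0 0 1.3 0.8 0.5 110")

```text
clock: 17.9
eef_pos: [412.7, 202.5, 57.2]
tcp_rot: [3.141, -0.008, -2.592]
contact_force: [-11.8, -8.5, 17.8]
opening: 0.568
grasp_force: 11.0
```

```bash
python3 st.py
```

```text
17.9 jig -23.3 4.1 57.2 F jig -14.5 -1.1 17.8 rot [ 3.141 -0.008 -2.592] open 0.568
```

Call:
step_arm(plan="0 0 0 0.1 0.1 0.2 110; 0 0 0 0.1 0.1 0.2 110; 0 0 0 0.1 0.1 0.2 110; 0 0 0 0.1 0.1 0.2 110; 0 0 0 0.1 0.1 0.2 110; 0 0 0 0.1 0.1 0.2 110; 0 0 0 0.1 0.1 0.2 110; 0 0 0 0.1 0.1 0.2 110")

```text
clock: 18.7
eef_pos: [412.8, 202.6, 57.2]
tcp_rot: [3.141, -0.008, -2.592]
contact_force: [-11.3, -8.2, 15.0]
opening: 0.568
grasp_force: 10.0
```

```bash
python3 st.py
python3 - <<'E'
from m import *
from rig import r
c=r.get_calibration("scene"); p,d=r.grab_frame("scene"); np.savez("s6.npz",p=p,d=d,**c); measure("s6.npz")
E
python3 st.py
```

```text
18.7 jig -23.3 4.1 57.2 F jig -13.9 -1.1 15.0 rot [ 3.141 -0.008 -2.592] open 0.568
base/bed 2672 [446.4 209.6] [223.  200.8] 31.33 medz 14.7 [[299.0, 237.0], [403.0, 66.0], [594.0, 182.0], [489.0, 353.0]] px [220. 282.]
bed 1904 [425.2 201.8] [175.6 182.4] 30.89 medz 15.1 [[303.0, 235.0], [397.0, 79.0], [547.0, 169.0], [454.0, 325.0]] px [218. 290.]
blktop 303 [448.2 224.1] [44.3 89.8] 32.8 medz 55.2 [[405.0, 250.0], [454.0, 174.0], [491.0, 198.0], [443.0, 274.0]] px [196. 265.]
fencetop 170 [472.5 236.5] [ 14.7 137.2] 31.49 medz 61.1 [[430.0, 291.0], [502.0, 174.0], [515.0, 182.0], [443.0, 299.0]] px [191. 257.]
knobtop 19 [422.2 176.1] [ 8.2 10. ] 25.01 medz 90.9 [[416.0, 179.0], [421.0, 170.0], [428.0, 173.0], [424.0, 182.0]] px [179. 293.]
18.75 jig -23.3 4.1 57.2 F jig -13.6 -1.4 15.2 rot [ 3.141 -0.008 -2.592] open 0.566
```

The push holds steady at about 14 N sideways and 15 N down, with the block square and flush. I'm handing in.

```bash
python3 -c "
from rig import r
print(r.sign_off())"
```

```text
the job is handed in; nothing more can be done
None
```

I handed the job in at about 19 s with the push still held (sign-off returned no verdict): the wheel is wound to its stop, the block is square and flush against the fence, and the fingers press about 14 N sideways and 15 N down.

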